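Pry open the calibration-weight case and park the spatula

TASK

Take the orange-handled spatula from its rack and use its blade to lever up the blue lid of the weight case at the notch in the front edge, and swing the lid up until it stands open by at least 60 degrees; keep the robot's fingers off the lid. Then stand the used spatula, blade down, in the white beaker and let go of it. Leave the amber bottle, the red-capped jar and the glass dish where they are.

Things in the scene. Friction and masses are not known exactly. Their poses are not given: they have to be found in the camera images.
- case: White weight case fixed to the bench, 144 (x) x 180 (y) x 62 mm high; origin at the centre of its underside, z up, its -x side is its front (it starts facing the robot's right). A flush blue lid, 115 x 162 x 7 mm, lies in its top: front edge at x = -55, top z = 62, underside z = 55 mm. The first 50 mm under the lid behind its front edge are empty down to z = 31 mm.
- gap (a point): Middle of the 9 mm wide gap (x) between front wall (8 mm thick) and lid edge, at lid-top height; axes as the case's. An aluminium strip fills the gap to 0.5 mm below the top, except for one open notch 34 mm long in y, centred anywhere from y = -22 to +22 mm: a dark break seen from above, or felt with the blade. It is 31 mm deep and opens under the lid.
- lid (a joint): Lid hinge: angle in rad, 0 shut, grows as the lid opens, up to 1.9. Axis parallel to the case's y at case x = +60, z = 62 mm (far edge of the lid top). The hinge is stiff (0.17 N m) and the lid stays where it is left.
- lid_edge (a point): Middle of the lid's lower front edge, 115 mm from the hinge axis and 7 mm below the lid's top face. Its axes are the lid's: x from the free edge to the hinge, z out of the lid's top face.
- spatula: Stiff spatula 185 mm long, 80 g, standing blade down in the rack. Origin at the middle of the blade's tip, z along the tool up to the handle. Steel blade 3 mm thick (x), 18 mm wide (y), z = 0 to 95 mm; orange handle 16 mm (x) by 22 mm (y), z = 95 to 185 mm.
- blade_tip (a point): Middle of the spatula blade's tip; axes as the spatula's.
- rack: Grey block fixed to the bench, 70 x 70 x 60 mm, origin at the centre of its underside; a slot of 4.5 (x) by 19.5 mm (y), 50 mm deep, in the middle of its top holds the spatula's blade.
- beaker: White open beaker, loose, 250 g, 100 mm high, rim radius 32 mm, wall 3 mm, inner floor about 5 mm up; origin at the centre of its underside, z up.
- amber_bottle: Amber bottle, 64 mm across, 150 mm high, bystander; origin at the centre of its underside.
- red_cap_jar: White jar with red cap, 68 mm across, 110 mm high, bystander; origin at the centre of its underside.
- dish: Covered glass dish, 84 mm across, 14 mm high, bystander in front of the case; origin at the centre of its underside.

How it is judged:
By the outcome, as a careful person would: the job done as asked, in the order asked, and still so for the second after the job is handed in, with the robot touching nothing.
It also fails if it takes over 72 s, if anything falls off the work surface, if the arm or the gripper's body presses on something with over 40 N, if the wrist force passes 120 N, or if a joint passes its speed limit or range.

ROBOT

A 7-joint arm with a two-finger parallel gripper is mounted at the origin on the work surface. World frame = base frame: x ahead of the robot, y to its left, z up, the work surface at z = 0. Lengths are in m, angles in rad, forces in N, time in s.
With the tool pointing down it reaches from about 0.4 to 0.875 m from the base axis. Payload 6.5 kg.
Tool frame: the origin (TCP) lies midway between the tips of the shut fingers; the grasp point (between the pads) lies robot.hold_point_z behind it (robot.hold_point_z is the distance from the TCP to the grasp point, in m); z points along the fingers, x is the direction in which the jaws open and shut, and the axes are right-handed (so a half turn about z gives the same grasp; the last joint's range is limited). The gripper opens to 88 mm and grips with 3 to 60 N. Pads are 18 mm wide; open, the fingers measure 123 mm over their backs; the gripper's body (75 mm by 187 mm) begins 45 mm behind the grasp point.
Start: joints at [1.208, 0.536, -0.004, 1.538, 0.003, 1.067, -0.071], TCP at [0.19, -0.622, 0.239] pointing down, gripper open.
Joint ranges: [-2.7, 2.7], [-0.37, 2.16], [-1.27, 1.26], [0.24, 2.4], [-1.31, 4.45], [0.19, 1.91], [-2.76, 2.76]. Speed limits (rad/s): [2.39, 2.39, 3.14, 3.14, 3.14, 3.14, 3.14].

INTERFACE

Orientations are given as a 3x3 rotation matrix whose columns are the frame's x, y, z axes.
In Python, from plant import sensors, cams, order, robot gives the robot as it stands.
- The arm moves only by the shell command python3 -m handwheel 'ROWS' [FORCE]. ROWS is JSON, a list that holds one entry, the list of rows, each a list of 5 numbers: the closure, from -1 (fully open) to 1 (shut), so that 0 is half open, then the shift along the tool's x, y, z in units of 40 mm (1.0 is 40 mm), then the turn about the tool's z in units of 6 degrees (1.0 is 6 degrees). A call has 1 to 8 rows; each row is the pose to reach, as a shift and turn from the pose commanded when the call began, along the tool's axes at that moment; what a row does not reach only later rows make up. A row lasts 1/10 s, in which the tool goes at most 50 mm and 8.59 degrees, less where a joint would pass 70% of its speed; a pose out of reach is approached as far as the arm can. A call with a gripper value outside its range is refused whole. The fingers move at their own pace and stop on an object; FORCE is the grip in N (left out, the last holds). Time passes only in rows, so rows that repeat a pose let the fingers close. It gives the time, the measured TCP pose, the force and the opening at its end, in the units of the state.
- sensors.state(): the state, without advancing time (a new reading comes with each control period).
- cams.read_camera(name): name is "scene" or "top" or "wrist"; returns a dict with "color" (400x640x3 uint8, blue, green, red), "z_map" (400x640 float32, m along the optical axis (not along the pixel's ray), 0 where there is no reading), "fx", "fy", "cx", "cy" (pixels), "R" (3x3) and "t" (3): a world point X has camera coordinates R X + t. Camera axes: x right, y down, z forward; pixel columns grow to the right and rows downward; lengths in m; the calibration is good to about 2 mm. A picture is of the moment at which its call begins.
- order.job_done(): hands the job in, once; it reports no verdict.
The state is a dict: "clock": time; "joints": joint angles; "qd": joint speeds; "joint_torque": joint torques, N m; "position": TCP position; "ee_rot": TCP orientation; "contact_force": force on the tool from outside, world axes, zero at the start; "moment": the same for the moment, N m; "opening": finger opening in m.
Only numpy, scipy, OpenCV 4.12 (cv2) and the standard library are available. Lean on these libraries where they do the work, as an engineer would, in place of code of your own. Each camera call takes 0.05 s, during which the arm holds its last target. There are 200 camera calls.

## Working session

There is one attempt and no reset: what is moved stays moved. The work goes in short steps, Python scripts to look and compute and a shell command to move; the robot and the scene stay as the last step left them, time stands still between calls to the robot, and variables do not carry over. Pictures are saved under pics/ and viewed, about 8 in all and at most 12, crops included, and the job is handed in when it is done.

```bash
ls; mkdir -p pics
cat > h.py <<'E'
import numpy as np, cv2
from plant import sensors, cams, order, robot
def shot(cam,name,crop=None,scale=1):
    d=cams.read_camera(cam); np.savez('pics/'+name+'.npz',**d)
    im=d['color']
    if crop: x0,y0,x1,y1=crop; im=im[y0:y1,x0:x1]
    if scale!=1: im=cv2.resize(im,None,fx=scale,fy=scale,interpolation=cv2.INTER_CUBIC)
    cv2.imwrite('pics/'+name+'.png',im); return d
def pt(d,u,v,z=None):
    "world point at pixel; by depth, or on the plane z"
    R,t=d['R'],d['t']; ray=np.array([(u-d['cx'])/d['fx'],(v-d['cy'])/d['fy'],1.])
    C=-R.T@t; w=R.T@ray
    if z is None: s=float(d['z_map'][int(round(v)),int(round(u))])
    else: s=(z-C[2])/w[2]
    return C+s*w
E
python3 - <<'E'
from h import *
a=shot('top','top0');b=shot('scene','scene0')
print(robot.hold_point_z, -a['R'].T@a['t'],-b['R'].T@b['t'],a['R'],a['fx'])
s=sensors.state();print({k:np.round(v,3) for k,v in s.items()})
cv2.imwrite('pics/both.png',np.vstack([a['color'],b['color']])[:, :])
E
```

```text
pics
0.0187 [ 0.46280311 -0.00456575  1.17363945] [1.10310499 0.39129826 0.99026299] [[ 0.00880324 -0.99987703 -0.01297807]
 [-0.99376479 -0.00730535 -0.11125724]
 [ 0.11114875  0.01387657 -0.9937069 ]] 416.77357366610045
{'clock': np.float64(0.1), 'joints': array([ 1.208,  0.537, -0.004,  1.539,  0.003,  1.067, -0.071]), 'qd': array([ 0.001, -0.001, -0.001, -0.003,  0.001,  0.   ,  0.   ]), 'joint_torque': array([ 3.0000e-03, -5.7208e+01,  9.9400e-01, -2.5223e+01, -5.6000e-02,
        1.3000e-02,  0.0000e+00]), 'position': array([ 0.19 , -0.621,  0.238]), 'ee_rot': array([[ 0.292, -0.956, -0.001],
       [-0.956, -0.292,  0.001],
       [-0.002,  0.   , -1.   ]]), 'contact_force': array([-0.426,  0.073,  0.213]), 'moment': array([0.007, 0.03 , 0.02 ]), 'opening': np.float64(0.088)}
```

View pics/top0.png

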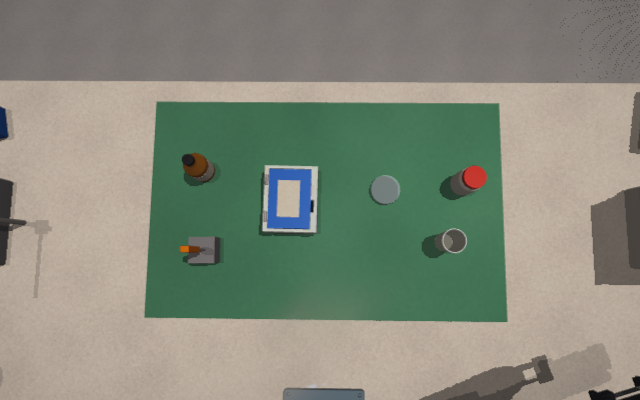

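View pics/scene0.png

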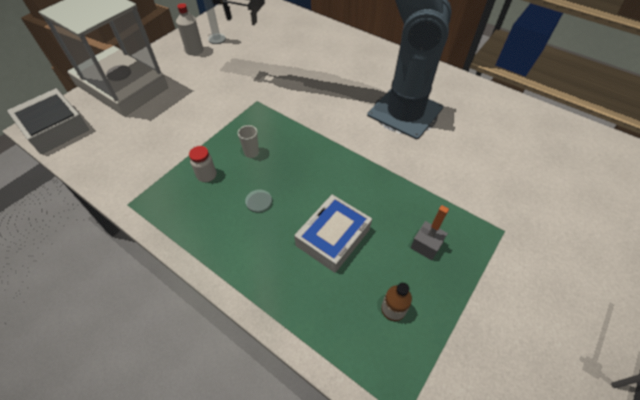

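The top view shows the rack and handle near (204,250), the case at (290,200) with its notch dark at (312,206) on the right edge, and the dish at (385,190). The beaker is at (453,241), the bottle at (198,168) and the jar at (470,180). I'll enlarge the top view to read the features.

Run:
```python
from h import *
im=np.load('pics/top0.npz')['color']
def c(x,y,w,h,s): return cv2.resize(im[y:y+h,x:x+w],(w*s,h*s),interpolation=cv2.INTER_CUBIC)
a=c(255,155,70,90,6)      # case 420x540
b=c(172,228,60,45,6)      # rack 360x270
d=c(424,218,60,45,6)
cv2.imwrite('pics/c1.png',np.hstack([a,np.vstack([b,d])]))
```

```text
(no output)
```

View pics/c1.png

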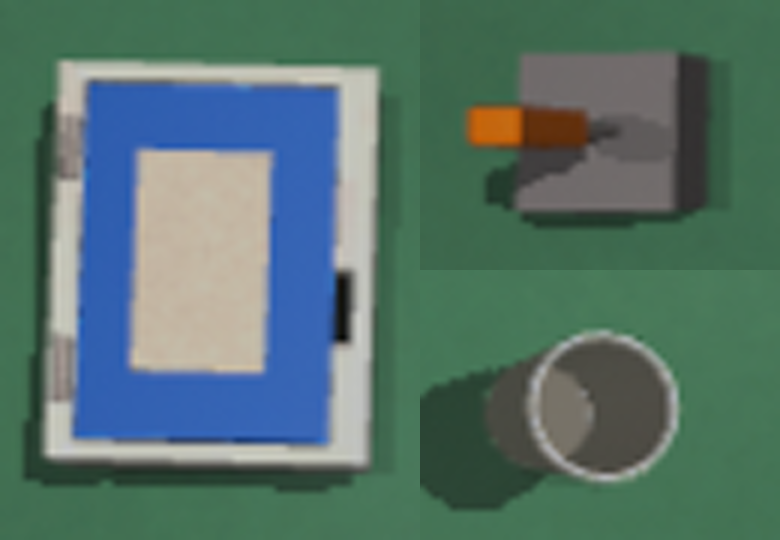

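The crop shows the case corners, the notch centred at crop (343,306), and the handle's long side along world y. The rim centre is at crop (603,405).

Run:
```python
from h import *
d=dict(np.load('pics/top0.npz'))
P=lambda n,x,y,ox,oy,z:print(n,np.round(pt(d,ox+x/6-.42,oy+y/6-.42,z),4))
for n,x,y in [('TL',58,62),('TR',380,68),('BR',368,467),('BL',44,458),('notchmid',343,306),('n1',343,270),('n2',343,343)]: P(n,x,y,255,155,.062)
for x,y in [(100,53),(258,53),(256,212),(96,212)]: P('rack',x,y,172,228,.06)
P('handle top',75,127,172,228,.195)
for x,y in [(47,107),(103,109),(103,147),(47,147)]: P('hc',x,y,172,228,.195)
P('beaker',183,135,424,218,.1)
for n,u,v in [('casetop',316,175),('hand',184,249),('rack',210,262),('lid',300,225),('beakfloor',455,243),('bench',350,250),('dish',385,190),('jar',474,177)]: print(n,np.round(pt(d,u,v),3))
print(np.round(sensors.state()['ee_rot'],4).tolist())
```

```text
TL [0.7086 0.1671 0.062 ]
TR [0.7067 0.021  0.062 ]
BR [0.526  0.0245 0.062 ]
BL [0.5288 0.169  0.062 ]
notchmid [0.598  0.0365 0.062 ]
n1 [0.6143 0.0367 0.062 ]
n2 [0.5814 0.0363 0.062 ]
rack [0.5126 0.3668 0.06  ]
rack [0.5132 0.296  0.06  ]
rack [0.4428 0.2942 0.06  ]
rack [0.4422 0.3655 0.06  ]
handle top [0.4776 0.3303 0.195 ]
hc [0.4853 0.3417 0.195 ]
hc [0.4847 0.3196 0.195 ]
hc [0.4699 0.319  0.195 ]
hc [0.4697 0.341  0.195 ]
beaker [ 0.5071 -0.3305  0.1   ]
casetop [0.681 0.026 0.066]
hand [0.477 0.331 0.192]
rack [0.445 0.306 0.06 ]
lid [0.546 0.067 0.059]
beakfloor [ 0.502 -0.355  0.028]
bench [ 0.481 -0.07  -0.004]
dish [ 0.649 -0.167  0.015]
jar [ 0.669 -0.383  0.111]
[[0.2925, -0.9563, -0.0006], [-0.9563, -0.2925, 0.0014], [-0.0015, 0.0001, -1.0]]
```

```bash
cat > go.py <<'E'
import sys
from h import *
# go.py x y z [jaw angle deg world]: units from measured pose to target TCP
s=sensors.state();R=s['ee_rot'];p=s['position']
a=list(map(float,sys.argv[1:]))
d=R.T@(np.array(a[:3])-p)/.04
cur=np.degrees(np.arctan2(R[1,0],R[0,0]))
t=0 if len(a)<4 else -((a[3]-cur+180)%360-180)/6
print('units',np.round(d,2),'turn',round(t,2),'dist',round(np.linalg.norm(d)*.04,3),'jawang',round(cur,2),'pos',p.round(4),'F',s['contact_force'].round(1),'M',s['moment'].round(2),'open',round(float(s['opening']),4),'j7',s['joints'][6].round(2),'t',s['clock'])
E
python3 -m handwheel '[[[0,-9.5,-13.6,0,2.8],[0,-9.5,-13.6,0,2.8],[0,-9.5,-13.6,0,2.8],[0,-9.5,-13.6,0,2.8],[0,-9.5,-13.6,0,2.8],[0,-9.5,-13.6,0,2.8],[0,-9.5,-13.6,0,2.8],[0,-9.5,-13.6,0,2.8]]]'
python3 go.py 0.55 0.1 0.26 -90
```

```text
clock: 0.9
position: [0.4374, -0.3048, 0.2386]
ee_rot: [[0.003, -1.0, -0.0], [-1.0, -0.003, 0.0], [-0.0, 0.0, -1.0]]
contact_force: [0.1, -1.0, -0.3]
opening: 0.0439
units [-10.11  -2.85  -0.54] turn 0.03 dist 0.421 jawang -89.8 pos [ 0.4374 -0.3048  0.2386] F [ 0.1 -1.  -0.3] M [ 0.01 -0.01 -0.03] open 0.0439 j7 -1.07 t 0.9
```

```bash
python3 -m handwheel '[[[0,-10.1,-2.8,-0.5,0],[0,-10.1,-2.8,-0.5,0],[0,-10.1,-2.8,-0.5,0],[0,-10.1,-2.8,-0.5,0],[0,-10.1,-2.8,-0.5,0],[0,-10.1,-2.8,-0.5,0],[0,-10.1,-2.8,-0.5,0],[0,-10.1,-2.8,-0.5,0]]]'
python3 go.py 0.478 0.330 0.26 -90
```

```text
clock: 1.7
position: [0.542, 0.0806, 0.2577]
ee_rot: [[0.003, -1.0, -0.0], [-1.0, -0.003, -0.0], [0.0, 0.0, -1.0]]
contact_force: [1.3, -0.0, 0.5]
opening: 0.0444
units [-6.24  1.58 -0.06] turn 0.03 dist 0.257 jawang -89.81 pos [0.542  0.0806 0.2577] F [ 1.3 -0.   0.5] M [-0.   -0.09  0.  ] open 0.0444 j7 -1.89 t 1.7
```

```bash
python3 -m handwheel '[[[0,-6.2,1.6,0,0],[0,-6.2,1.6,0,0],[0,-6.2,1.6,0,0],[0,-6.2,1.6,0,0],[0,-6.2,1.6,0,0],[0,-6.2,1.6,0,0],[0,-6.2,1.6,0,0],[0,-6.2,1.6,0,0]]]'
python3 -c "
from h import *
shot('wrist','w1')"
python3 go.py 0.478 0.330 0.156 -90
```

```text
clock: 2.5
position: [0.4778, 0.3247, 0.2573]
ee_rot: [[0.002, -1.0, -0.0], [-1.0, -0.002, -0.002], [0.002, 0.0, -1.0]]
contact_force: [-0.1, -0.6, -0.1]
opening: 0.0439
units [-0.15  0.    2.54] turn 0.01 dist 0.102 jawang -89.96 pos [0.4781 0.3243 0.2575] F [ 0.7 -0.8  0.7] M [-0.03 -0.02  0.06] open 0.0446 j7 -2.38 t 2.55
```

View pics/w1.png

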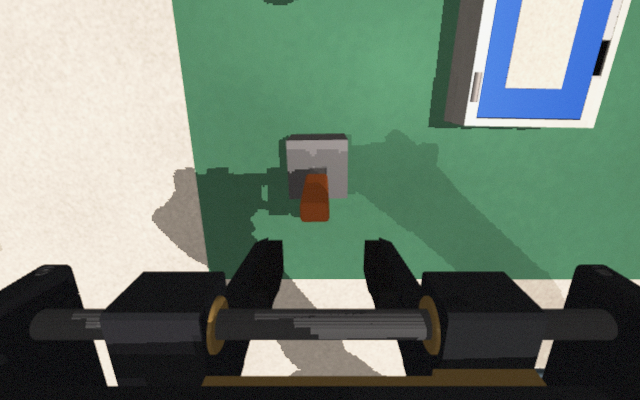

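The wrist view shows the handle top centred at about (315,212), between the fingertips at (275,242) and (372,242). I'll check its position by depth.

```bash
python3 -c "
from h import *
d=dict(np.load('pics/w1.npz'))
for u,v in [(315,212),(303,216),(327,216),(315,205)]: print(pt(d,u,v).round(4), pt(d,u,v,.195).round(4))
"; python3 go.py 0.478 0.330 0.156 -90
```

```text
[0.4789 0.3305 0.1953] [0.4788 0.3305 0.195 ]
[0.4754 0.3395 0.1946] [0.4756 0.3395 0.195 ]
[0.4753 0.3216 0.1942] [0.4756 0.3216 0.195 ]
[0.4841 0.3305 0.1944] [0.4843 0.3305 0.195 ]
units [-0.15  0.    2.54] turn 0.01 dist 0.102 jawang -89.96 pos [0.4781 0.3243 0.2575] F [ 0.7 -0.8  0.7] M [-0.03 -0.02  0.06] open 0.0446 j7 -2.38 t 2.55
```

Consistent with the top view. Descend and grip.

```bash
python3 -m handwheel '[[[0,-0.05,0,0.8,0],[0,-0.05,0,1.6,0],[0,-0.05,0,2.5,0],[0,-0.05,0,2.5,0],[1,-0.05,0,2.5,0],[1,-0.05,0,2.5,0],[1,-0.05,0,2.5,0],[1,-0.05,0,2.5,0]]]' 40
python3 go.py 0.478 0.330 0.156 -90
```

```text
clock: 3.35
position: [0.4782, 0.3294, 0.1596]
ee_rot: [[0.003, -1.0, 0.003], [-1.0, -0.003, 0.002], [-0.002, -0.003, -1.0]]
contact_force: [1.3, 0.3, 4.8]
opening: 0.0217
units [-0.02  0.01  0.09] turn 0.03 dist 0.004 jawang -89.8 pos [0.4782 0.3294 0.1596] F [1.3 0.3 4.8] M [ 0.05  0.04 -0.  ] open 0.0217 j7 -2.43 t 3.35
```

```bash
python3 -m handwheel '[[[1,0,0,0.6,0],[1,0,0,-0.6,0],[1,0,0,-1.4,0],[1,0,0,-2.6,0],[1,0,0,-2.6,-1.4],[1,0,0,-2.6,-2.8],[1,0,0,-2.6,-4.2],[1,0,0,-2.6,-5.6]]]' 
python3 go.py 0.598 0.036 0.262 -0.9
```

```text
clock: 4.15
position: [0.4771, 0.3285, 0.2624]
ee_rot: [[0.561, -0.827, 0.001], [-0.827, -0.561, 0.0], [0.0, -0.001, -1.0]]
contact_force: [-0.3, 0.2, -1.1]
opening: 0.0213
units [7.75 1.6  0.01] turn -9.16 dist 0.317 jawang -55.84 pos [0.4771 0.3285 0.2624] F [-0.3  0.2 -1.1] M [ 0.04 -0.04 -0.03] open 0.0213 j7 -1.84 t 4.15
```

```bash
python3 -m handwheel '[[[1,7.7,1.6,0,-9.2],[1,7.7,1.6,0,-9.2],[1,7.7,1.6,0,-9.2],[1,7.7,1.6,0,-9.2],[1,7.7,1.6,0,-9.2],[1,7.7,1.6,0,-9.2],[1,7.7,1.6,0,-9.2],[1,7.7,1.6,0,-9.2]]]' 
python3 go.py 0.598 0.036 0.262 -0.9
python3 -c "
from h import *
a=shot('wrist','w2');b=shot('top','t2',(255,155,335,245),5)
"
```

```text
clock: 4.95
position: [0.5966, 0.0308, 0.2616]
ee_rot: [[1.0, -0.023, 0.0], [-0.023, -1.0, -0.003], [0.0, 0.003, -1.0]]
contact_force: [-0.4, -0.9, -0.6]
opening: 0.0219
units [ 0.03 -0.13 -0.01] turn -0.07 dist 0.005 jawang -1.34 pos [0.5966 0.0308 0.2616] F [-0.4 -0.9 -0.6] M [ 0.01 -0.1  -0.05] open 0.0219 j7 -0.39 t 4.95
```

View pics/w2.png

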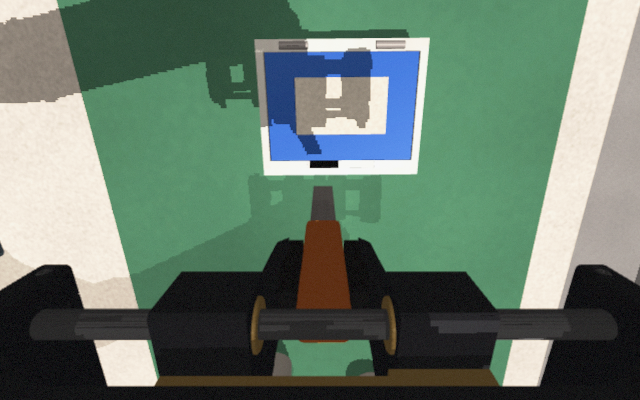

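The wrist view shows the blade tip at about (322,188), and the dark notch centred at (324,164) spanning columns 310–338.

```bash
python3 -c "
from h import *
d=dict(np.load('pics/w2.npz'))
for u,v in [(322,189),(316,189),(329,189),(322,195),(322,205)]: print('blade',pt(d,u,v).round(4))
for u,v in [(324,160.5),(324,164),(324,167.5),(310,164),(338,164)]: print('notch',pt(d,u,v,.062).round(4))
for u,v in [(262,174),(418,173),(430,39),(255,39)]: print('case',pt(d,u,v,.062).round(4))
"; python3 go.py 0.598 0.036 0.262 -0.9
```

```text
blade [0.5964 0.0302 0.1405]
blade [0.5908 0.0303 0.1404]
blade [0.6029 0.03   0.1406]
blade [0.5965 0.0305 0.159 ]
blade [0.5965 0.0303 0.1831]
notch [0.5988 0.0401 0.062 ]
notch [0.5987 0.036  0.062 ]
notch [0.5986 0.0318 0.062 ]
notch [0.5824 0.0364 0.062 ]
notch [0.6151 0.0356 0.062 ]
case [0.5253 0.0257 0.062 ]
case [0.7094 0.0225 0.062 ]
case [0.7107 0.1645 0.062 ]
case [0.5308 0.1686 0.062 ]
units [ 0.07  0.02 -0.  ] turn -0.04 dist 0.003 jawang -1.12 pos [0.5952 0.0369 0.262 ] F [-0.4  0.6 -0.3] M [-0.03 -0.15  0.02] open 0.0215 j7 -0.39 t 5.05
```

Tip is about 24 mm nearer the gripper than planned: my first row pushed down by mistake, and the handle slid. That's still usable. Lower into the notch.

```bash
python3 -m handwheel '[[[1,0.07,0.02,0.8,0],[1,0.07,0.02,1.6,0],[1,0.07,0.02,1.8,0],[1,0.07,0.02,2.0,0],[1,0.07,0.02,2.2,0],[1,0.07,0.02,2.2,0]]]' 
python3 go.py 0.598 0.036 0.165 -0.9
python3 -c "
from h import *
a=shot('wrist','w3',(200,0,440,220),3)
"
```

```text
clock: 5.65
position: [0.598, 0.0366, 0.1738]
ee_rot: [[1.0, -0.017, -0.0], [-0.017, -1.0, 0.0], [-0.0, -0.0, -1.0]]
contact_force: [-0.9, -0.0, 0.2]
opening: 0.0218
units [-0.    0.02  0.22] turn -0.01 dist 0.009 jawang -0.97 pos [0.598  0.0366 0.1738] F [-0.9 -0.   0.2] M [-0.03 -0.05 -0.  ] open 0.0218 j7 -0.44 t 5.65
```

View pics/w3.png

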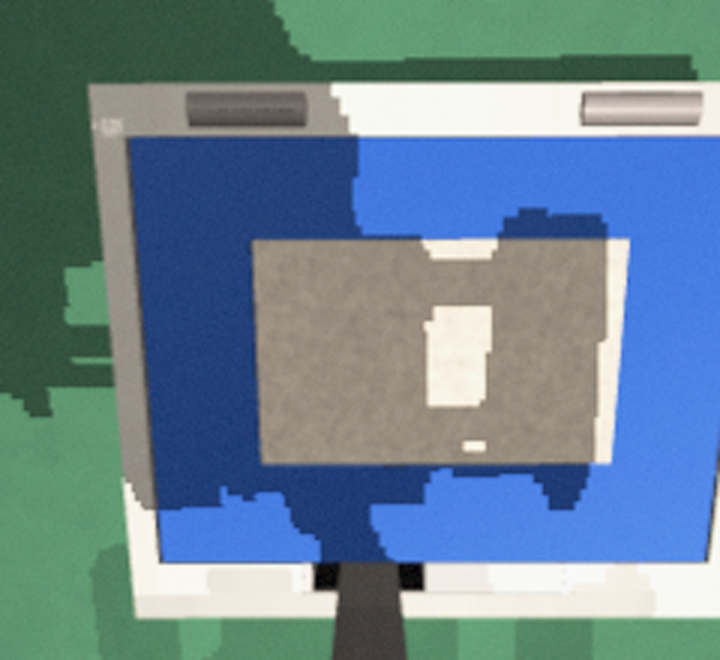

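The blade stands in the middle of the notch: dark gaps show on both sides at crop columns 325 and 412, row 577. Go a little deeper and feel for the floor.

```bash
python3 -m handwheel '[[[1,0,0.02,0.15,0],[1,0,0.02,0.3,0],[1,0,0.02,0.4,0],[1,0,0.02,0.4,0]]]' 20
python3 go.py 0.598 0.036 0.165 -0.9
```

```text
clock: 6.1
position: [0.5997, 0.0363, 0.1606]
ee_rot: [[1.0, -0.017, 0.003], [-0.017, -1.0, 0.0], [0.003, -0.0, -1.0]]
contact_force: [-4.5, -0.6, 19.6]
opening: 0.0219
units [-0.04  0.01 -0.11] turn -0.02 dist 0.005 jawang -1.0 pos [0.5997 0.0363 0.1606] F [-4.5 -0.6 19.6] M [-0.06  1.23  0.04] open 0.0219 j7 -0.45 t 6.1
```

Floor felt (tip = TCP − 0.130). Now back off a little and lever the handle toward −y with a light grip, so the spatula pivots about the jaw axis over the front wall.

```bash
python3 -m handwheel '[[[1,0,0,-0.25,0],[1,0,0,-0.25,0],[1,0,0.3,-0.22,0],[1,0,0.6,-0.14,0],[1,0,0.85,-0.07,0],[1,0,1.1,0,0],[1,0,1.35,0.1,0],[1,0,1.6,0.2,0]]]' 12
python3 go.py 0.598 -0.0402 0.1416 -0.9
python3 -c "
from h import *
a=shot('scene','s4',(270,170,430,290),5)
"
```

```text
clock: 6.9
position: [0.5966, -0.0297, 0.1491]
ee_rot: [[1.0, -0.018, -0.001], [-0.018, -1.0, -0.0], [-0.001, 0.0, -1.0]]
contact_force: [-0.4, 0.1, -0.3]
opening: 0.0219
units [0.04 0.26 0.19] turn -0.02 dist 0.013 jawang -1.01 pos [ 0.5966 -0.0297  0.1491] F [-0.4  0.1 -0.3] M [ 0.31 -0.11  0.02] open 0.0219 j7 -0.35 t 6.9
```

View pics/s4.png

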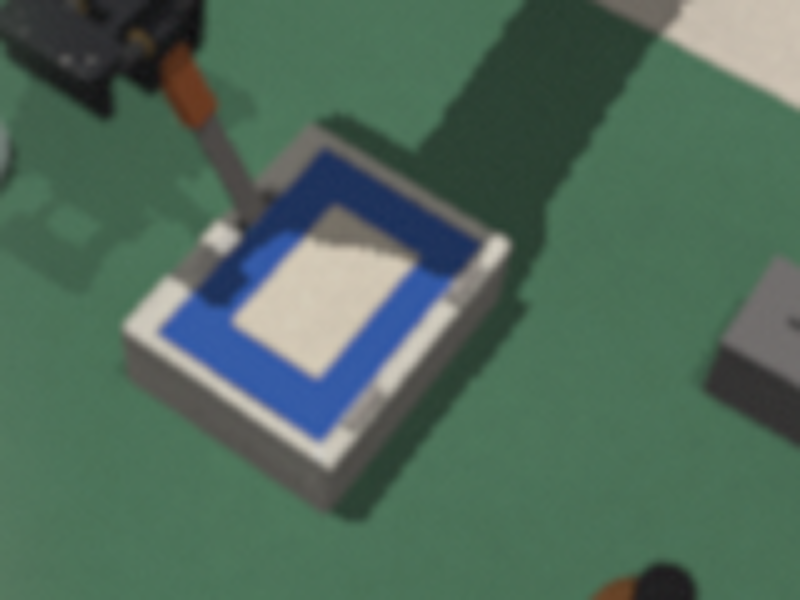

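The scene view shows the spatula tilted about 30° in the grip, with its blade in the notch at crop (250,205). Tilt further to about 48°, then clamp hard.

```bash
python3 -m handwheel '[[[1,0,0.15,0.1,0],[1,0,0.31,0.2,0],[1,0,0.45,0.37,0],[1,0,0.56,0.55,0],[1,0,0.7,0.77,0],[1,0,0.7,0.77,0]]]' 15
python3 -m handwheel '[[[1,0,0,0,0],[1,0,0,0,0],[1,0,0,0,0]]]' 60
python3 go.py 0.598 -0.0402 0.1416 -0.9
```

```text
clock: 7.55
position: [0.5962, -0.0595, 0.118]
ee_rot: [[1.0, -0.02, -0.001], [-0.02, -1.0, -0.002], [-0.001, 0.002, -1.0]]
contact_force: [-1.1, -4.1, 1.2]
opening: 0.022
clock: 7.85
position: [0.5962, -0.0572, 0.1188]
ee_rot: [[1.0, -0.017, -0.001], [-0.017, -1.0, -0.001], [-0.001, 0.001, -1.0]]
contact_force: [1.0, -4.7, -1.9]
opening: 0.0214
units [ 0.04 -0.42 -0.57] turn -0.02 dist 0.028 jawang -0.99 pos [ 0.5962 -0.0572  0.1188] F [ 1.  -4.7 -1.9] M [-1.48 -0.17  0.03] open 0.0214 j7 -0.32 t 7.85
```

```bash
python3 -m handwheel '[[[1,0,0,-0.25,0],[1,0,0,-0.5,0],[1,0,-0.05,-0.75,0],[1,0,-0.11,-1.0,0],[1,0,-0.2,-1.23,0],[1,0,-0.3,-1.46,0],[1,0,-0.3,-1.46,0]]]' 60
python3 go.py 0.598 -0.0402 0.1416 -0.9
python3 -c "
from h import *
a=shot('scene','s5',(270,150,430,270),5)
"
```

```text
clock: 8.55
position: [0.5977, -0.043, 0.1791]
ee_rot: [[1.0, -0.016, 0.003], [-0.016, -1.0, 0.001], [0.003, -0.001, -1.0]]
contact_force: [-0.0, -0.0, -0.6]
opening: 0.0215
units [ 0.   -0.07  0.94] turn -0.0 dist 0.038 jawang -0.91 pos [ 0.5977 -0.043   0.1791] F [-0.  -0.  -0.6] M [-0.16  0.03  0.09] open 0.0215 j7 -0.3 t 8.55
```

View pics/s5.png

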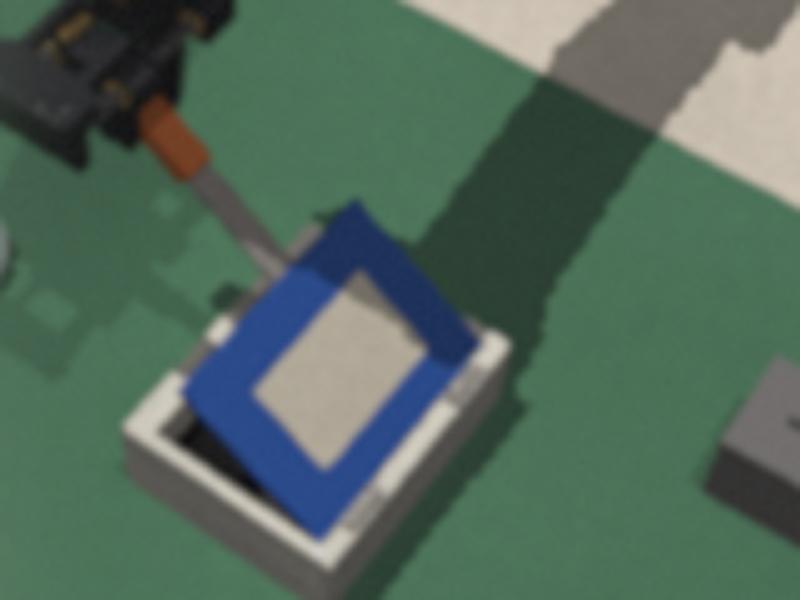

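The lid stands at about 25–30°, with the blade under its front edge at crop (280,265) and the fingers well clear. Carry on along the arc.

```bash
python3 -m handwheel '[[[1,0,-0.26,-0.43,0],[1,0,-0.59,-0.81,0],[1,0,-0.8,-0.97,0],[1,0,-1.0,-1.12,0],[1,0,-1.2,-1.25,0],[1,0,-1.43,-1.37,0],[1,0,-1.7,-1.45,0],[1,0,-1.7,-1.45,0]]]' 60
python3 go.py 0.598 -0.0402 0.1416 -0.9
python3 -c "
from h import *
a=shot('scene','s6',(270,130,430,250),5)
d=shot('top','t6')
z=d['z_map']
"
```

```text
clock: 9.4
position: [0.5981, 0.026, 0.236]
ee_rot: [[1.0, -0.015, 0.001], [-0.015, -1.0, 0.002], [0.001, -0.002, -1.0]]
contact_force: [-1.0, -0.0, -1.2]
opening: 0.0212
units [0.02 1.66 2.36] turn 0.01 dist 0.115 jawang -0.85 pos [0.5981 0.026  0.236 ] F [-1.  -0.  -1.2] M [-0.13 -0.09  0.02] open 0.0212 j7 -0.38 t 9.4
```

View pics/s6.png

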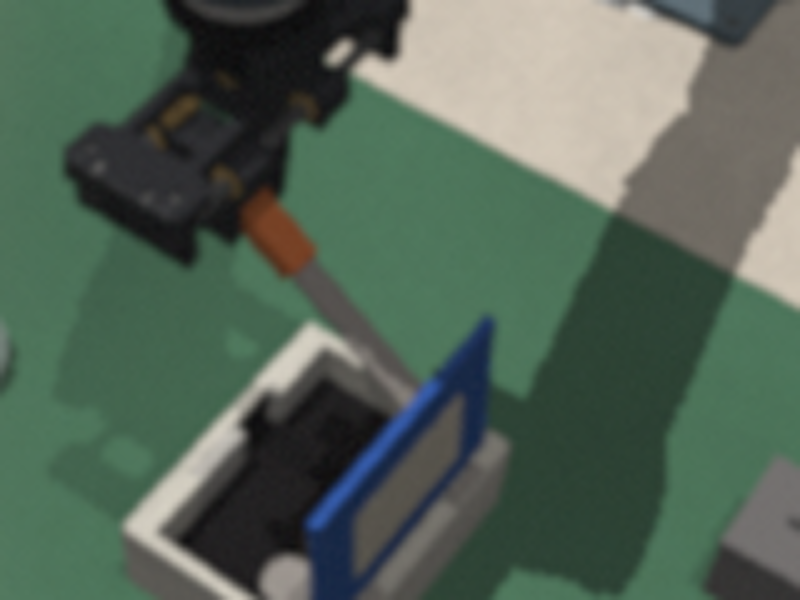

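The lid now stands near 75–80°, with the blade behind it (inside). I'll measure its angle from the blue pixels and fit the spatula's tilt from the orange and blade pixels.

```bash
cat > meas.py <<'E'
from h import *
import sys
d=dict(np.load('pics/%s.npz'%sys.argv[1])); c=d['color'].astype(int); z=d['z_map']
B,G,Rr=c[...,0],c[...,1],c[...,2]
V,U=np.mgrid[:400,:640]
cam=np.stack([(U-d['cx'])/d['fx']*z,(V-d['cy'])/d['fy']*z,z],-1); W=(cam-d['t'])@d['R']
box=(W[...,0]>.5)&(W[...,0]<.73)&(W[...,1]>.02)&(W[...,1]<.25)
P=W[(B>90)&(B>1.6*Rr)&(B>1.3*G)&box&(W[...,2]>.055)]
ctr=P.mean(0);n=np.linalg.svd(P-ctr,full_matrices=False)[2][2]; n*=np.sign(n[2])
print('lid n',n.round(3),'angle',np.degrees(np.arccos(n[2])).round(1),len(P),'zmax',P[:,2].max().round(3))
O=W[(Rr>90)&(Rr>1.5*G)&(Rr>2*B)&(W[...,2]>.09)]; tcp=sensors.state()['position']
O=O[np.linalg.norm(O-tcp,axis=1)<.15]
if len(O)>5:
    o=O.mean(0);a=np.linalg.svd(O-o,full_matrices=False)[2][0]; print('handle c',o.round(3),'axis',a.round(3),len(O))
E
python3 meas.py s6; python3 meas.py t6
```

```text
lid n [0.018 0.943 0.332] angle 70.6 156 zmax 0.18
handle c [0.603 0.05  0.238] axis [-0.033 -0.794  0.607] 91
lid n [0.02  0.982 0.187] angle 79.2 193 zmax 0.18
```

Lid is open about 75° (both fits above 70°). I'll withdraw along −y, then lower beside the front wall to straighten the spatula against its outer face.

```bash
python3 -m handwheel '[[[1,0,0.8,0,0],[1,0,1.8,0,0],[1,0,2.8,0.3,0],[1,0,3.65,1.2,0],[1,0,3.65,2.2,0],[1,0,3.65,2.95,0],[1,0,3.65,2.95,0]]]' 60
python3 go.py 0.598 0.020 0.166 -0.9
python3 -c "
from h import *
a=shot('scene','s7',(220,130,380,250),5)
"; python3 meas.py s7
```

```text
clock: 10.2
position: [0.5921, -0.1227, 0.1132]
ee_rot: [[1.0, -0.018, -0.008], [-0.018, -1.0, 0.002], [-0.008, -0.002, -1.0]]
contact_force: [-0.4, -0.3, -1.8]
opening: 0.0212
units [ 0.07 -3.57 -1.31] turn -0.02 dist 0.152 jawang -1.04 pos [ 0.5921 -0.1227  0.1132] F [-0.4 -0.3 -1.8] M [-0.   -0.11  0.03] open 0.0212 j7 -0.2 t 10.2
lid n [0.016 0.929 0.369] angle 68.4 189 zmax 0.181
handle c [ 0.597 -0.098  0.114] axis [ 0.016 -0.769  0.639] 73
```

View pics/s7.png

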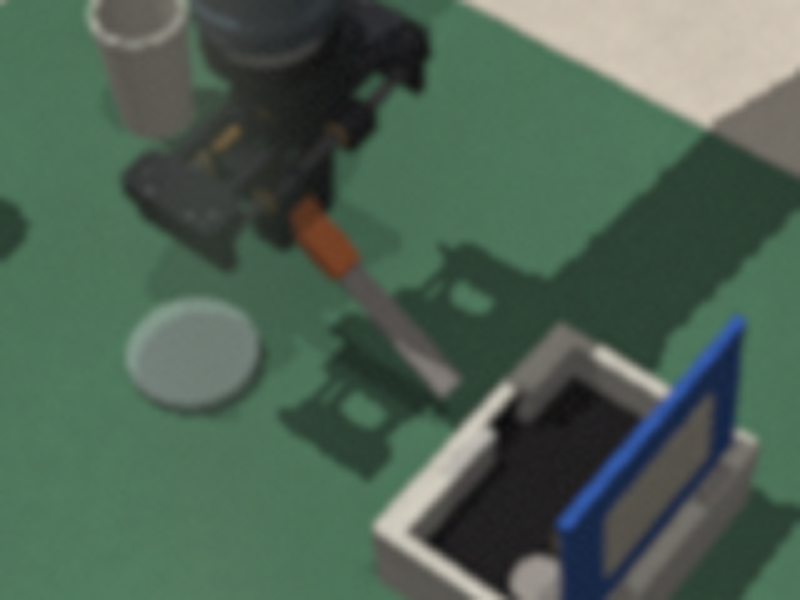

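The lid is standing on its own; the spatula is clear and tilted about 50°, tip near crop (450,385), just in front of the wall. Straighten it with a light grip.

```bash
python3 -m handwheel '[[[1,0.05,-0.7,0,0],[1,0.05,-1.15,-0.42,0],[1,0.05,-1.68,-0.79,0],[1,0.05,-2.26,-1.06,0],[1,0.05,-2.88,-1.23,0],[1,0.05,-3.5,-1.28,0],[1,0.05,-3.5,-1.28,0],[1,0.05,-3.5,-1.28,0]]]' 12
python3 go.py 0.598 0.020 0.166 -0.9
python3 -c "
from h import *
a=shot('scene','s8')
"; python3 meas.py s8
```

```text
clock: 11.05
position: [0.6002, 0.0178, 0.1702]
ee_rot: [[1.0, -0.016, 0.002], [-0.016, -1.0, -0.0], [0.002, 0.0, -1.0]]
contact_force: [-0.0, -1.3, -1.0]
opening: 0.022
units [-0.06 -0.05  0.1 ] turn -0.0 dist 0.005 jawang -0.91 pos [0.6002 0.0178 0.1702] F [-0.  -1.3 -1. ] M [-0.14 -0.1  -0.04] open 0.022 j7 -0.41 t 11.05
lid n [0.017 0.938 0.347] angle 69.7 155 zmax 0.182
```

```bash
python3 -m handwheel '[[[1,0,0,0,0],[1,0,0.3,0,0],[1,0,0.8,-0.3,0],[1,0,1.2,-1.2,0],[1,0,1.5,-2.2,0],[1,0,1.5,-2.75,0],[1,0,1.5,-2.75,0]]]' 40
python3 go.py 0.507 -0.3305 0.28 -0.9
python3 -c "
from h import *
a=shot('scene','s9',(220,80,380,200),5)
"; python3 meas.py s9
```

```text
clock: 11.8
position: [0.6005, -0.0448, 0.2819]
ee_rot: [[1.0, -0.02, 0.006], [-0.02, -1.0, -0.001], [0.006, 0.001, -1.0]]
contact_force: [-0.5, -0.0, -0.9]
opening: 0.022
units [-2.19  7.19  0.04] turn -0.04 dist 0.301 jawang -1.17 pos [ 0.6005 -0.0448  0.2819] F [-0.5 -0.  -0.9] M [-0.08 -0.14  0.05] open 0.022 j7 -0.24 t 11.8
lid n [0.014 0.917 0.398] angle 66.5 176 zmax 0.18
```

View pics/s9.png

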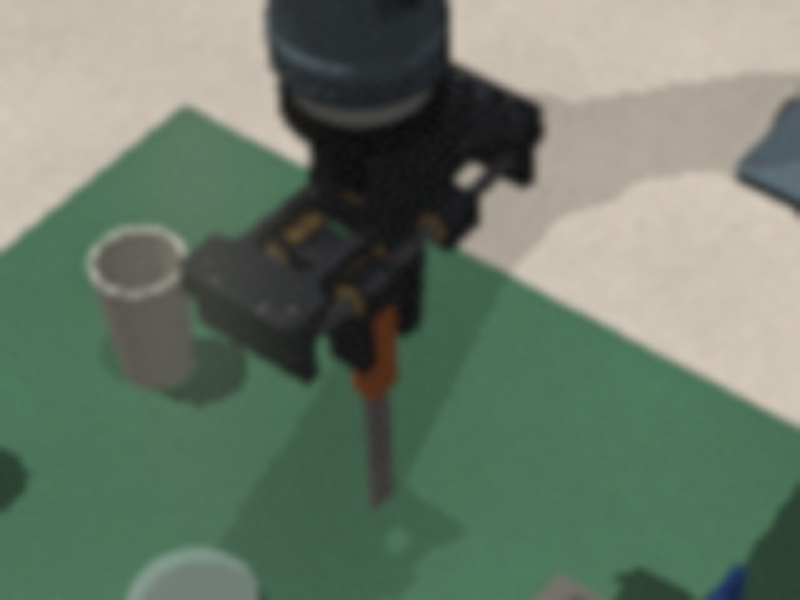

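The spatula hangs vertical, its tip at crop (380,500). Carry it over the beaker.

```bash
python3 -m handwheel '[[[1,-0.35,1.1,0,0],[1,-0.7,2.3,0,0],[1,-1.0,3.4,0,0],[1,-1.4,4.6,0,0],[1,-1.75,5.7,0,0],[1,-2.05,6.8,0,0],[1,-2.2,7.2,0,0],[1,-2.2,7.2,0,0]]]' 40
python3 -c "
from h import *
shot('top','t10',(255,155,335,245),5); shot('wrist','w10')"
python3 go.py 0.507 -0.3305 0.145 -0.9
python3 meas.py t10
python3 - <<'E'
from h import *
d=dict(np.load('pics/w10.npz'))
cv2.imwrite('pics/w10.png',d['color'])
E
```

```text
clock: 12.65
position: [0.5029, -0.3324, 0.2763]
ee_rot: [[1.0, -0.023, -0.004], [-0.023, -1.0, 0.001], [-0.004, -0.0, -1.0]]
contact_force: [-0.4, 0.9, -0.6]
opening: 0.0218
units [0.04 0.08 3.31] turn -0.01 dist 0.132 jawang -0.95 pos [ 0.5056 -0.3277  0.2773] F [ 0.5  0.7 -0.7] M [ 0.04 -0.14 -0.  ] open 0.0216 j7 0.29 t 12.75
lid n [0.017 0.983 0.185] angle 79.4 207 zmax 0.18
```

View pics/w10.png

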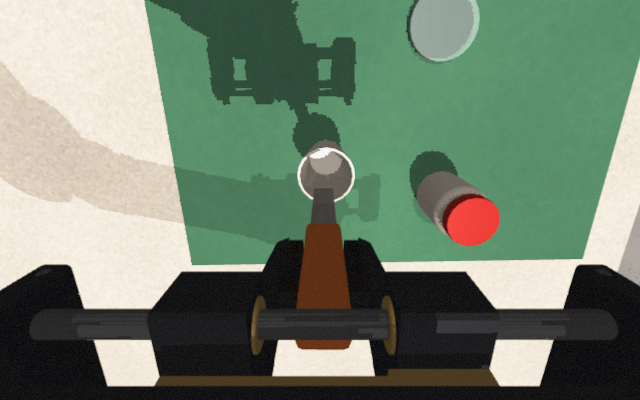

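The wrist view shows the beaker rim centred at (326,174) and the blade tip at about (322,190).

```bash
python3 - <<'E'
from h import *
d=dict(np.load('pics/w10.npz'))
print('rim',pt(d,326,174.5,.1).round(4))
for u,v in [(322,191),(322,195),(322,205)]: print('blade',pt(d,u,v).round(4))
E
python3 go.py 0.507 -0.3305 0.145 -0.9
```

```text
rim [ 0.5081 -0.3301  0.1   ]
blade [ 0.504  -0.3302  0.1597]
blade [ 0.504  -0.3307  0.1698]
blade [ 0.5041 -0.3309  0.1948]
units [0.04 0.08 3.31] turn -0.01 dist 0.132 jawang -0.95 pos [ 0.5056 -0.3277  0.2773] F [ 0.5  0.7 -0.7] M [ 0.04 -0.14 -0.  ] open 0.0216 j7 0.29 t 12.75
```

```bash
python3 -m handwheel '[[[1,0.06,0.06,0.8,0],[1,0.06,0.06,1.6,0],[1,0.06,0.06,2.4,0],[1,0.06,0.06,3.0,0],[1,0.06,0.06,3.3,0],[1,0.06,0.06,3.45,0],[1,0.06,0.06,3.45,0]]]' 15
python3 go.py 0.507 -0.3305 0.137 -0.9
```

```text
clock: 13.45
position: [0.5086, -0.3305, 0.1406]
ee_rot: [[1.0, -0.016, -0.0], [-0.016, -1.0, 0.001], [-0.0, -0.001, -1.0]]
contact_force: [-0.8, 0.4, -0.9]
opening: 0.0217
units [-0.04  0.    0.09] turn -0.0 dist 0.004 jawang -0.91 pos [ 0.5086 -0.3305  0.1406] F [-0.8  0.4 -0.9] M [ 0.   -0.09  0.  ] open 0.0217 j7 0.22 t 13.45
```

```bash
python3 -m handwheel '[[[1,0,0,0.07,0],[1,0,0,0.12,0],[1,0,0,0.12,0],[0.4,0,0,0.12,0],[0.3,0,0,0.12,0],[0,0,0,0.12,0],[-0.5,0,0,0.12,0],[-1,0,0,0.12,0]]]' 8
python3 -m handwheel '[[[-1,0,0,0,0],[-1,0,0,0,0],[-1,0,0,0,0],[-1,0,0,0,0]]]'
python3 -c "
from h import *
shot('scene','s11',(190,60,350,180),5)"
```

```text
clock: 14.25
position: [0.5081, -0.3316, 0.1358]
ee_rot: [[1.0, -0.017, 0.0], [-0.017, -1.0, -0.0], [0.0, 0.0, -1.0]]
contact_force: [-0.8, -1.0, 0.0]
opening: 0.0529
clock: 14.65
position: [0.5081, -0.3315, 0.1357]
ee_rot: [[1.0, -0.017, -0.0], [-0.017, -1.0, 0.0], [-0.0, -0.0, -1.0]]
contact_force: [-0.1, -0.5, 0.3]
opening: 0.0848
```

Picture limit reached, so I'll continue with numbers. First, where the handle is now:

```bash
cat > hd.py <<'E'
from h import *
import sys
for n in sys.argv[1:]:
    d=dict(np.load('pics/%s.npz'%n)); c=d['color'].astype(int); z=d['z_map']
    B,G,Rr=c[...,0],c[...,1],c[...,2]; V,U=np.mgrid[:400,:640]
    cam=np.stack([(U-d['cx'])/d['fx']*z,(V-d['cy'])/d['fy']*z,z],-1); W=(cam-d['t'])@d['R']
    m=(Rr>60)&(Rr>1.7*G)&(G>1.2*B)&(W[...,2]>.06)&(np.hypot(W[...,0]-.507,W[...,1]+.33)<.12)
    O=W[m]; print(n,len(O))
    if len(O)>8:
        o=np.median(O,0);a=np.linalg.svd(O-O.mean(0),full_matrices=False)[2][0]
        print('c',o.round(3),'axis',a.round(2),'min',O.min(0).round(3),'max',O.max(0).round(3))
E
python3 -c "
from h import *
shot('wrist','w11');shot('top','t11')"
python3 hd.py s11 w11 t11
```

```text
s11 0
w11 3910
c [ 0.509 -0.327  0.162] axis [0.   0.05 1.  ] min [ 0.498 -0.342  0.104] max [ 0.574 -0.248  0.282]
t11 0
```

```bash
python3 -m handwheel '[[[-1,0,0,-0.5,0],[-1,0,0,-1.2,0],[-1,0,0,-2.4,0],[-1,0,0,-3.4,0],[-1,0,0,-3.9,0],[-1,0,0,-3.9,0],[-1,0,0,-3.9,0],[-1,0,0,-3.9,0]]]'
python3 -c "
from h import *
shot('wrist','w12');shot('scene','s12');shot('top','t12')"
python3 hd.py w12 s12 t12; python3 go.py 0.507 -0.33 0.3; python3 meas.py t12
```

```text
clock: 15.6
position: [0.5072, -0.3312, 0.29]
ee_rot: [[1.0, -0.017, -0.002], [-0.017, -1.0, 0.001], [-0.003, -0.001, -1.0]]
contact_force: [1.0, -0.1, -0.1]
opening: 0.0884
w12 1173
c [ 0.508 -0.356  0.164] axis [ 0.   -0.07  1.  ] min [ 0.498 -0.376  0.102] max [ 0.518 -0.248  0.436]
s12 25
c [ 0.516 -0.364  0.179] axis [ 0.27  0.31 -0.91] min [ 0.506 -0.37   0.155] max [ 0.521 -0.356  0.186]
t12 133
c [ 0.505 -0.358  0.171] axis [-0.03  0.26 -0.96] min [ 0.497 -0.372  0.102] max [ 0.516 -0.343  0.188]
units [-0.01 -0.03 -0.24] turn 0 dist 0.01 jawang -0.98 pos [ 0.5076 -0.3312  0.2904] F [ 0.8  0.  -0.8] M [ 0.   -0.08 -0.01] open 0.088 j7 0.3 t 15.75
lid n [0.017 0.983 0.185] angle 79.3 208 zmax 0.181
handle c [ 0.512 -0.362  0.195] axis [-0.406 -0.289 -0.867] 53
```

The spatula leans about 15° against the rim in the beaker, with its top at z ≈ 0.185. Final settle check, and a comparison of the bystanders with the first top picture.

```bash
python3 -m handwheel '[[[-1,0,0,-0.6,0],[-1,0,0,-0.6,0],[-1,0,0,-0.6,0],[-1,0,0,-0.6,0],[-1,0,0,-0.6,0],[-1,0,0,-0.6,0]]]'
python3 - <<'E'
from h import *
a=dict(np.load('pics/top0.npz'));d=shot('top','t13')
for n,(x0,y0,x1,y1) in dict(bottle=(180,150,218,184),jar=(448,163,490,198),dish=(368,174,403,206),rack=(186,235,222,268)).items():
    A=a['z_map'][y0:y1,x0:x1];D=d['z_map'][y0:y1,x0:x1]; print(n,'px with depth change >8mm:',int((abs(A-D)>.008).sum()),'of',A.size)
z=d['z_map'];V,U=np.mgrid[:400,:640]
cam=np.stack([(U-d['cx'])/d['fx']*z,(V-d['cy'])/d['fy']*z,z],-1); W=(cam-d['t'])@d['R']
r=W[(abs(W[...,2]-.1)<.006)&(np.hypot(W[...,0]-.507,W[...,1]+.33)<.06)]; print('rim',((r.min(0)+r.max(0))/2).round(3),len(r))
E
python3 hd.py t13; python3 go.py .5 -.33 .3
```

```text
clock: 16.35
position: [0.5078, -0.3314, 0.3151]
ee_rot: [[1.0, -0.017, -0.001], [-0.017, -1.0, 0.001], [-0.001, -0.001, -1.0]]
contact_force: [0.0, -0.4, 0.5]
opening: 0.0884
bottle px with depth change >8mm: 27 of 1292
jar px with depth change >8mm: 125 of 1470
dish px with depth change >8mm: 27 of 1120
rack px with depth change >8mm: 124 of 1188
rim [ 0.507 -0.329  0.1  ] 113
t13 160
c [ 0.506 -0.357  0.166] axis [-0.01  0.27 -0.96] min [ 0.497 -0.374  0.102] max [ 0.516 -0.343  0.19 ]
units [-0.2  -0.03  0.38] turn 0 dist 0.017 jawang -0.99 pos [ 0.5079 -0.3315  0.3153] F [-0.   0.3  0.8] M [-0.05 -0.11 -0.01] open 0.088 j7 0.31 t 16.4
```

Run:
```python
from h import *
for n in('top0','t13'):
    c=np.load(f'pics/{n}.npz')['color'].astype(int)[150:210,440:500]
    v,u=np.where((c[...,2]>130)&(c[...,1]<70)); print(n,u.mean().round(2),v.mean().round(2),len(u),u.max(),v.max(),u.min(),v.min())
order.job_done()
```

```text
top0 34.5 26.45 388 45 37 24 16
t13 34.27 26.6 382 45 37 24 16
the job is handed in; nothing more can be done
```

The lid stands open and the spatula is blade down in the white beaker, released. I handed the job in at about 16.4 s, well inside the 72 s limit.

**What I did:** I took the spatula from the rack and put its blade into the notch. Pulling the handle back over the front wall turned the spatula in the grip, so the tip went under the lid. I then swung the lid up along its arc with the blade. The fingers stayed off the lid. To straighten the spatula for the beaker, I pressed its blade against the outside of the case's front wall.

**Last checks:**
- **Lid:** it measures about 79° open in the top view. Scene-camera fits gave 66–71°. The two views disagree, but both are above 60°, and the top-view angle did not change after I let go.
- **Spatula:** it leans about 15° against the beaker rim, with its top at z ≈ 0.19 m. It was steady over the last two looks. The gripper is open and well above it.
- **Beaker:** its rim is where it was at the start.
- **Bystanders:** the jar's cap is unchanged within 0.3 pixel. The bottle and dish show only about 2% changed depth pixels, which I took as noise. I did not look into the jar's depth changes (125 of 1470 pixels) beyond the cap check.

**Things that went wrong:**
- A mistyped row pushed the gripper down about 24 mm while the spatula was still in the rack, so I held the handle lower than planned. It caused no later trouble.
- I reached the picture limit, so everything after letting go was checked only by numbers from the camera data.

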